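# Tip offcuts through the sprung flap of a scrap bin

## Robot

A 6-joint arm with a two-finger parallel gripper is mounted at the origin on the work surface. World frame = base frame: x ahead of the robot, y to its left, z up, the work surface at z = 0. Lengths are in m, angles in rad, forces in N, time in s.
With the tool pointing down it reaches from about 0.35 to 0.775 m from the base axis. Payload 7.3 kg.
Tool frame: the origin (TCP) lies at the very end of the fingers, on their centre line; the grasp point (between the pads) lies 19 mm behind it (robot.tcp_to_grasp is the distance from the TCP to the grasp point, in m); x points along the fingers, y is the direction in which the jaws open and shut, and the axes are right-handed (so a half turn about x gives the same grasp; the last joint's range is limited). The gripper opens to 92 mm and grips with 3 to 60 N. Pads are 19 mm wide; open, the fingers measure 130 mm over their backs; the gripper's body (75 mm by 190 mm) begins 47 mm behind the grasp point.
Start: joints at [1.202, 0.342, 1.524, -0, 1.275, -0.146], TCP at [0.116, 0.512, 0.227] pointing down, gripper open.
Joint ranges: [-2.53, 2.53], [-0.77, 2.02], [0.04, 2.7], [-1, 4.14], [0.28, 2.66], [-3.11, 3.11]. Speed limits (rad/s): [2.57, 2.57, 3.14, 3.14, 3.14, 3.14].

## Interface

Orientations are given as [roll, pitch, yaw] about the fixed x, y, z axes, in that order (R = Rz(yaw) Ry(pitch) Rx(roll)).
In Python, from cell import robot gives the robot as it stands.
- The arm moves only by the tool move_arm, never from a script. Its argument "increments" is a list of rows, each a list of 4 numbers: the shift along the tool's x, y, z normalised to -1 to 1, where 1 is 40 cm, then the turn about the tool's x normalised to -1 to 1, where 1 is 60 degrees. In form: [[dx, dy, dz, twist], ...]. A call has 1 to 5 rows; each row is the pose to reach, as a shift and turn from the pose commanded when the call began, along the tool's axes at that moment; what a row does not reach only later rows make up. A row lasts 1/8 s, in which the tool goes at most 62.5 mm and 10.7 degrees, less where a joint would pass 70% of its speed; a pose out of reach is approached as far as the arm can. A call with a number of a shift or a turn outside -1 to 1 is refused whole. A call with a gripper value outside its range is refused whole. "gripper" is the closure, from 0 (fully open) to 1 (shut), set as the call begins (left out, the last holds). The fingers move at their own pace and stop on an object; "squeeze" is the grip in N (left out, the last holds). Time passes only in rows, so rows that repeat a pose let the fingers close. It gives the time, the measured TCP pose, the force and the opening at its end, in the units of the state.
- robot.observe(): the state, without advancing time (a new reading comes with each control period).
- robot.read_camera(name): name is "scene" or "top"; returns the picture (480x640x3 uint8, red, green, blue); there is no depth.
- robot.camera_params(name): a dict with "fx", "fy", "cx", "cy" (pixels), "R" (3x3) and "t" (3): a world point X has camera coordinates R X + t. Camera axes: x right, y down, z forward; pixel columns grow to the right and rows downward; lengths in m; the calibration is good to about 2 mm. A picture is of the moment at which its call begins. camera_params takes no time and is no camera call.
- robot.hand_in(): hands the job in, once; it reports no verdict.
The state is a dict: "time": time; "qpos": joint angles; "qvel": joint speeds; "joint_efforts": joint torques, N m; "tool_pos": TCP position; "tool_rot": TCP orientation; "contact_force": force on the tool from outside, world axes, zero at the start; "torque": the same for the moment, N m; "opening": finger opening in m.
Only numpy, scipy, OpenCV 4.12 (cv2) and the standard library are available. Lean on these libraries where they do the work, as an engineer would, in place of code of your own. Each camera call takes 0.05 s, during which the arm holds its last target.

## Task

Pick up the tray by its blue grip plate, push the scrap bin's yellow spring flap down with the tray's open lip and pour all three brass offcuts through it into the bin. Then take the tray out so that the flap shuts, and set the empty tray gently back down upright on the table and let go. Do not touch the bin, its flap or the offcuts with the gripper or arm, and leave the tape roll and the two loose bars where they are.

Things in the scene. Friction and masses are not known exactly. Their poses are not given: they have to be found in the camera images.
- tray: Aluminium tray with the offcuts, 140 mm long (x), 104 wide (y), 0.35 kg, walls 32 high, floor 4 thick. Origin: centre of underside, z up. No wall at its -x end: that floor edge is the pouring lip. At its +x end a blue grip plate, 14 mm thick, 50 wide (y), leans back (top towards +x) 15 degrees; its top is 106 mm up. Starts standing, +x roughly away from the robot (yaw within 0.35 rad).
- tray_grip (a point): Point to grasp, in the middle of the grip plate's thickness and width, at x = 81, z = 83 mm in the tray's frame, 24 mm below the plate's top. The two faces to pinch look along the tray's x, leaned 15 degrees: best taken with the fingers pointing down along the plate, so tilted 15 degrees towards the tray's -x. Axes as the tray.
- tray_lip (a point): Middle of the tray's pouring lip, at its lower edge (70 mm from the tray's origin towards -x, on the underside). Axes as the tray.
- bin: Red scrap bin fixed to the table, 210 mm (x) by 200 (y), 160 high, 5 mm walls, see-through +x wall, dark top with an opening from x = -70 to +60 mm, y = -70 to +70 mm. Origin: centre of underside, z up. Its +x side looks roughly away from the robot (yaw within 0.35 rad); bring the tray over that side and pour towards -x.
- bin_mouth (a point): Centre of the bin's opening, level with the bin's top. Axes as the bin.
- flap_hinge (a point): Middle of the +x edge of the opening, level with the bin's top, where the yellow flap is hinged. Axes as the bin.
- flap (a joint): Yellow sprung flap filling the bin's opening: 0 shut (level, 2.5 mm below the top), up to 1.25 rad swung down inside. Hinged at the opening's +x edge, axis 4 mm below point flap_hinge; 127 mm long, 136 wide. Takes 0.2 N m to start, 0.3 at 0.9 rad (about 4 N by a lip 75 mm from the hinge); the offcuts' weight does not open it; shuts when released.
- offcut0: Brass hexagonal tube offcut, 20 mm across the flats, 60 mm long (its y), about 50 g, lying across the tray. Origin: its centre. It slides or rolls down a tray tilted by about 30 to 45 degrees.
- offcut1: Brass hexagonal tube offcut, 20 mm across the flats, 60 mm long (its y), about 50 g, lying across the tray. Origin: its centre. It slides or rolls down a tray tilted by about 30 to 45 degrees.
- offcut2: Brass hexagonal tube offcut, 20 mm across the flats, 60 mm long (its y), about 50 g, lying across the tray. Origin: its centre. It slides or rolls down a tray tilted by about 30 to 45 degrees.
- tape: Bystander: yellow roll of tape lying flat, 110 mm across, 28 mm high. Origin: centre of the underside.
- white_bar: Bystander: white bar with yellow bands, 180 x 50 x 18 mm, long along x. Origin: centre of the underside.
- black_bar: Bystander: black bar, 190 x 50 x 18 mm, long along x. Origin: centre of the underside.
Things that resemble listed ones, but are neither listed nor needed, are in the scene too. Leave any grey or pink look-alike of the offcut0 alone.

How it is judged:
On the way, in this order (a step that is already met when the one before it is completed fails the run):
1. the tray's lip is inside the bin's opening, holding the flap pushed down by more than 0.2 rad (value of joint flap above 0.2 rad and z of tray_lip in the frame of bin below 0.152 m and x of tray_lip in the frame of bin between -0.07 and 0.06 m and contact force between tray and bin above 0.5 N), for 0.05 s.
2. all three offcuts are inside the bin below the flap (x of offcut0 in the frame of bin between -0.105 and 0.105 m and y of offcut0 in the frame of bin between -0.1 and 0.1 m and z of offcut0 in the frame of bin between 0 and 0.11 m and x of offcut1 in the frame of bin between -0.105 and 0.105 m and y of offcut1 in the frame of bin between -0.1 and 0.1 m and z of offcut1 in the frame of bin between 0 and 0.11 m and x of offcut2 in the frame of bin between -0.105 and 0.105 m and y of offcut2 in the frame of bin between -0.1 and 0.1 m and z of offcut2 in the frame of bin between 0 and 0.11 m), for 0.1 s.
At the end, for the whole second after the job is handed in: All three offcuts lie inside the bin (centres within its walls and less than 110 mm above its underside), the flap is shut (under 0.1 rad), and the tray stands upright on the table (tilt under 0.1 rad, underside less than 8 mm above it) at rest (all of step 2 and angle between tray's own z axis and vertical below 0.1 rad and height (world z) of tray below 0.008 m and linear speed of tray below 0.02 m/s and value of joint flap below 0.1 rad); the robot touches nothing.
It fails at once if the gripper or arm touches the bin or its flap with more than 1 N (contact force between any of the arm, the fingers and bin above 1 N).
It fails at once if the gripper or arm touches an offcut with more than 1 N (contact force between any of the arm, the fingers and offcut0 above 1 N or contact force between any of the arm, the fingers and offcut1 above 1 N or contact force between any of the arm, the fingers and offcut2 above 1 N).
It fails at once if the tray is dropped on the table: it comes down faster than 0.8 m/s within 50 mm of the table (height (world z) of tray below 0.05 m and linear speed of tray above 0.8 m/s).
It fails at once if the roll of tape, the white bar or the black bar is shifted by more than 30 mm (distance of any of tape, white_bar, black_bar from where it was at the start of the episode above 0.03 m).
It also fails if it takes over 61 s, if anything falls off the work surface, if the arm or the gripper's body presses on something with over 40 N, if the wrist force passes 120 N, or if a joint passes its speed limit or range.

## Working session

There is one attempt and no reset: what is moved stays moved. The work goes in short steps, Python scripts to look and compute and a tool call to move; the robot and the scene stay as the last step left them, time stands still between calls to the robot, and variables do not carry over. Pictures are saved under pics/ and viewed, and the job is handed in when it is done.

Besides the shell and the picture viewer there is one more tool, called after "Emit:" as name(argument=value, ...) on one line, values as JSON. move_arm: Moves the arm, as the interface text tells. Its arguments: {"type":"object","properties":{"increments":{"type":"array","items":{"type":"array","items":{"type":"number"}}},"gripper":{"type":"number"},"squeeze":{"type":"number"}},"required":["increments"]}

```bash
ls; mkdir -p pics; python3 - <<'E'
from cell import robot
import cv2,json,numpy as np
print(robot.observe())
for n in("scene","top"):
    im=robot.read_camera(n); cv2.imwrite(f"pics/{n}0.png",im[:,:,::-1]); p=robot.camera_params(n)
    R=np.array(p["R"]);print(n,p["fx"],p["cx"],p["cy"],"pos",-R.T@np.array(p["t"]),R.round(3).tolist())
E
```

```text
pics
{'time': 0.0, 'qpos': array([ 1.20201637e+00,  3.42738879e-01,  1.52503519e+00, -2.29533702e-05,
        1.27538372e+00, -1.45993823e-01]), 'qvel': array([ 8.64838541e-04,  6.51970756e-04, -1.35986772e-03,  3.06670757e-05,
        5.82238897e-04,  1.15568903e-03]), 'joint_efforts': array([ 3.39172648e-04, -4.31236589e+01, -2.44215542e+01,  7.18376739e-02,
        5.61086484e-02, -1.53141068e-04]), 'tool_pos': array([0.11582935, 0.51164028, 0.22603023]), 'tool_rot': array([-1.70276756,  1.56923104, -1.925547  ]), 'contact_force': array([-0.43855299,  0.2499309 , -0.39187554]), 'torque': array([ 0.01254266, -0.0272788 ,  0.02625353]), 'opening': 0.09204544466930654}
scene 444.18052610516844 317.2952229540539 241.82996619834879 pos [1.24171751 0.89056953 0.95334058] [[-0.82, 0.573, -0.0], [0.354, 0.507, -0.786], [-0.45, -0.644, -0.618]]
top 454.7587078085936 318.37964523489455 244.0816699347829 pos [0.36930279 0.0078394  1.14245265] [[-0.063, -0.998, -0.007], [-0.972, 0.063, -0.225], [0.225, -0.008, -0.974]]
```

View pics/scene0.png

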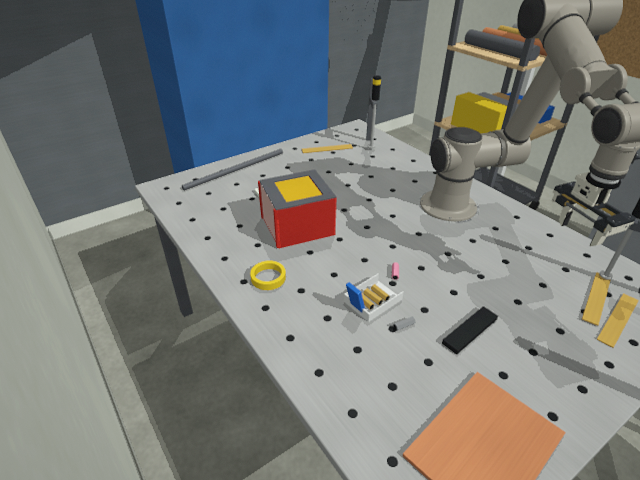

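View pics/top0.png

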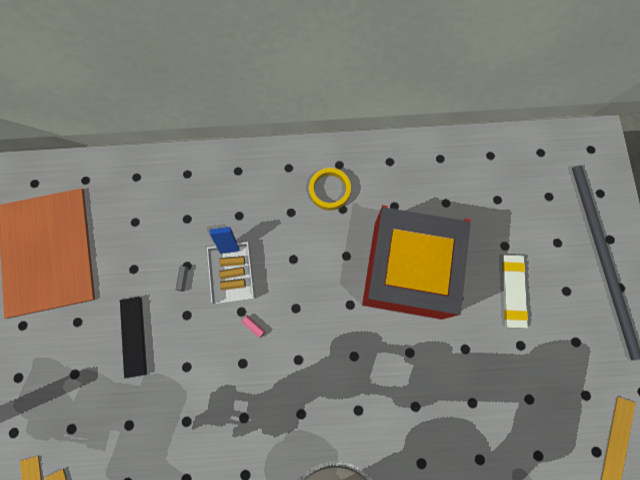

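Top view: the tray is at about (232,270). Its blue plate is at (224,239), and the brass offcuts are at (232,262), (232,273) and (232,284). The look-alikes are a grey one at (183,278) and a pink one at (253,326). The bin's yellow flap is at (420,262); the tape roll at (330,188) is also yellow, but it is a ring. The bars are at (134,337) and (515,290). I'll measure from close crops next.

```bash
cat > h.py <<'E'
import numpy as np,cv2
from cell import robot
def ray(n,uv,z):
    p=robot.camera_params(n);R=np.array(p["R"]);t=np.array(p["t"]);c=-R.T@t
    uv=np.atleast_2d(uv);d=np.c_[(uv[:,0]-p["cx"])/p["fx"],(uv[:,1]-p["cy"])/p["fy"],np.ones(len(uv))]@R
    return c+d*((z-c[2])/d[:,2])[:,None]
def proj(n,X):
    p=robot.camera_params(n);X=np.atleast_2d(X)@np.array(p["R"]).T+np.array(p["t"])
    return np.c_[p["fx"]*X[:,0]/X[:,2]+p["cx"],p["fy"]*X[:,1]/X[:,2]+p["cy"]]
def blob(m):
    n,l,s,_=cv2.connectedComponentsWithStats(m.astype(np.uint8)); i=1+np.argmax(s[1:,4]);return (l==i).astype(np.uint8)
def crop(n,box,k,f,im):
    x,y,w,h=box;cv2.imwrite(f,cv2.resize(im[y:y+h,x:x+w],None,fx=k,fy=k,interpolation=2))
E
python3 - <<'E'
from h import *
im=cv2.imread("pics/top0.png"); hsv=cv2.cvtColor(im,cv2.COLOR_BGR2HSV)
def rect(m):
    c,_=cv2.findContours(m,0,1);r=cv2.minAreaRect(c[0]);return cv2.boxPoints(r)+0.0
ye=np.zeros(im.shape[:2],bool);ye[210:310,370:470]=True
m=blob(ye&(hsv[...,0]>15)&(hsv[...,0]<35)&(hsv[...,1]>150)&(hsv[...,2]>120))
b=rect(m);print("flap",b.tolist());P=ray("top",b,.1575);print(P.round(4).tolist(),P.mean(0))
print([float(np.linalg.norm(P[i]-P[i-1])) for i in range(4)])
z=np.zeros_like(ye);z[190:330,190:280]=True
m=blob(z&(hsv[...,0]>100)&(hsv[...,0]<130)&(hsv[...,1]>120)); print("blue",rect(m).tolist())
crop("top",(195,215,75,100),6,"pics/tray.png",im)
crop("top",(355,195,130,130),5,"pics/bin.png",im)
E
```

```text
flap [[384.16180419921875, 284.9479675292969], [392.79766845703125, 228.8150177001953], [455.61846923828125, 238.47976684570312], [446.98260498046875, 294.61273193359375]]
[[0.4964, -0.137, 0.1575], [0.6209, -0.1684, 0.1575], [0.5897, -0.3055, 0.1575], [0.4667, -0.2705, 0.1575]] [ 0.54343639 -0.22035336  0.1575    ]
[0.13672760634837183, 0.128429391672557, 0.14059160557724948, 0.1278442592292178]
blue [[208.37277221679688, 230.09469604492188], [227.54437255859375, 222.10653686523438], [238.99407958984375, 249.5858154296875], [219.82247924804688, 257.573974609375]]
```

View pics/tray.png

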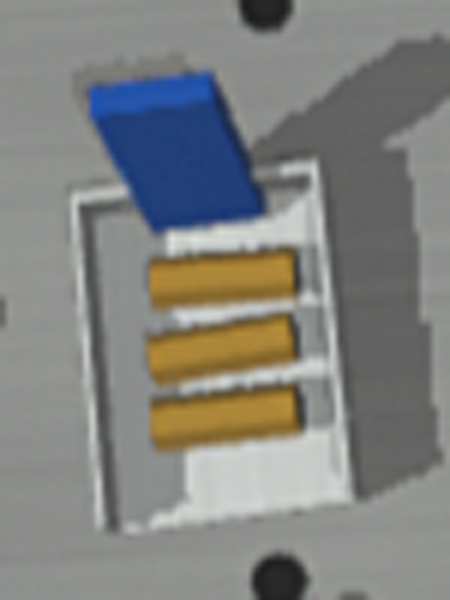

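View pics/bin.png

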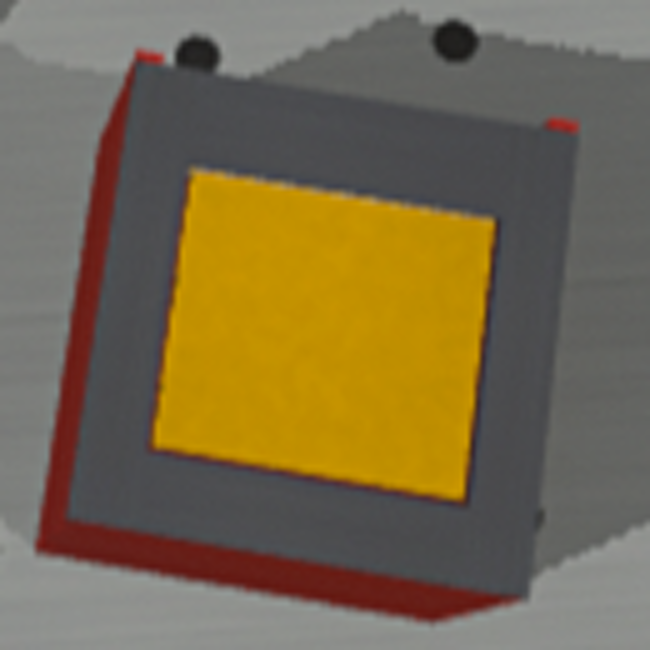

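```bash
python3 - <<'E'
from h import *
q=np.array([[135,62],[578,132],[528,597],[67,520]])/5+[355,195]-.4
P=ray("top",q,.160);print(P.round(4).tolist(),P.mean(0))
for a,b in((0,1),(3,2),(3,0),(2,1)): 
    d=P[b]-P[a];print(np.linalg.norm(d),np.degrees(np.arctan2(d[1],d[0])))
print("tray")
q=np.array([[72,192],[320,160],[350,492],[99,522]])/6+[195,215]-.4
P=ray("top",q,.032);print(P.round(4).tolist(),P.mean(0))
for a,b in((0,1),(3,2),(3,0),(2,1)): 
    d=P[b]-P[a];print(np.linalg.norm(d),np.degrees(np.arctan2(d[1],d[0])))
q=np.array([[92,90],[212,72],[215,97],[96,113]])/6+[195,215]-.4
P=ray("top",q,.105);print(P.round(4).tolist(),P.mean(0))
im=cv2.imread("pics/scene0.png");crop("s",(335,265,85,70),8,"pics/trs.png",im)
E
```

```text
[[0.6727, -0.1479, 0.16], [0.627, -0.3425, 0.16], [0.4235, -0.2927, 0.16], [0.4688, -0.0991, 0.16]] [ 0.54799788 -0.22051953  0.16      ]
0.19988612344369103 -103.1964874452074
0.19882965932385507 -103.1907701429077
0.20957372372093025 -13.457289989071725
0.20956135583237737 -13.746159067652926
tray
[[0.6375, 0.2791, 0.032], [0.6445, 0.1752, 0.032], [0.5047, 0.1669, 0.032], [0.499, 0.2692, 0.032]] [0.57142354 0.22260538 0.032     ]
0.10415426399415322 -86.14414425568188
0.10245161481522012 -86.84499940547583
0.13877691449009116 4.07216617594304
0.14003413164559367 3.3704329702730904
[[0.6606, 0.253, 0.105], [0.6648, 0.2057, 0.105], [0.6546, 0.2047, 0.105], [0.6511, 0.2516, 0.105]] [0.65776685 0.22875249 0.105     ]
```

View pics/trs.png

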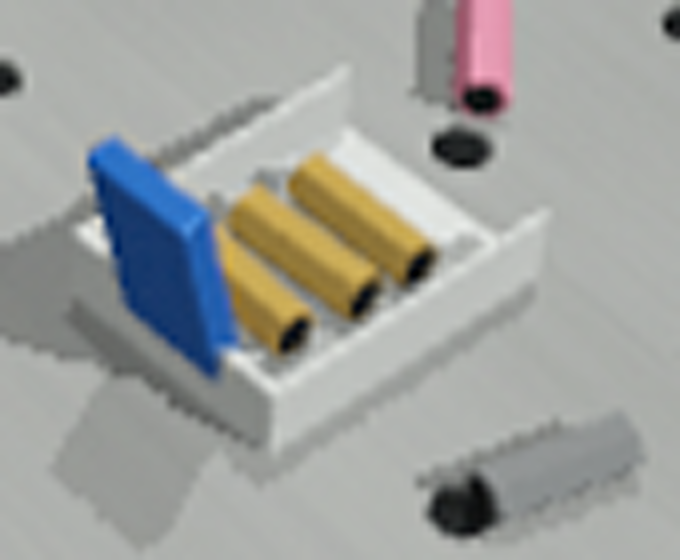

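```bash
cat >> h.py <<'E'
from scipy.spatial.transform import Rotation as Ro
T0=np.array([.5714,.2226]);TY=np.radians(3.7);B0=np.array([.548,-.2205]);BY=np.radians(-13.4)
def go(xy,z,yaw):  # tool y along +-world dir of (yaw+90deg); z = TCP height
    o=robot.observe();R=Ro.from_euler("xyz",o["tool_rot"]).as_matrix();p=np.array(o["tool_pos"])
    d=R.T@(np.r_[xy,z]-p)/.4
    y=R[:,1];want=np.array([-np.sin(yaw),np.cos(yaw),0])
    s=np.sign(y@want) or 1;w=want*s
    tw=np.degrees(np.arctan2(np.cross(y,w)@R[:,0],y@w))
    print("t",round(float(o["time"]),2),"pos",p.round(4),"axisx",R[:,0].round(3),"y",y.round(3),"z",R[:,2].round(3),"inc",d.round(4),"twist",round(tw/60,4),"deg",round(tw,1),"q6",o["qpos"][5].round(3),"F",o["contact_force"].round(2),"M",o["torque"].round(2),"open",round(o["opening"],4))
E
python3 - <<'E'
from h import *
g=T0+.081*np.array([np.cos(TY),np.sin(TY)]);print(g)
go(g,.2,TY)
E
```

```text
[0.65223117 0.22782712]
t 0.1 pos [0.1158 0.5117 0.2261] axisx [-0.    -0.001 -1.   ] y [ 0.221  0.975 -0.001] z [ 0.975 -0.221 -0.   ] inc [ 0.0656 -0.3958  1.4646] twist -0.2744 deg -16.5 q6 -0.146 F [-0.01  0.18 -0.81] M [-0.01 -0.01 -0.01] open 0.092
```

Emit:
move_arm(increments=[[0,-0.2,0.75,-0.15],[0,-0.2,0.75,-0.274],[0,-0.2,0.75,-0.274],[0,-0.2,0.75,-0.274],[0,-0.2,0.75,-0.274]], gripper=0)

```text
time: 0.72
tool_pos: [0.3924, 0.3664, 0.2265]
tool_rot: [3.041, 1.57, 3.105]
contact_force: [0.7, 1.3, 0.2]
opening: 0.0919
```

```bash
python3 -c "
from h import *
go([.6522,.2278],.2,TY)"
```

```text
t 0.72 pos [0.3924 0.3664 0.2265] axisx [-0.  0. -1.] y [-0.064  0.998  0.   ] z [ 0.998  0.064 -0.   ] inc [ 0.066  -0.3874  0.626 ] twist -0.0006 deg -0.0 q6 -1.027 F [0.75 1.3  0.16] M [ 0.11 -0.02  0.01] open 0.0919
```

Emit:
move_arm(increments=[[0.03,-0.387,0.626,0],[0.06,-0.387,0.626,0],[0.066,-0.387,0.626,0],[0.066,-0.387,0.626,0],[0.066,-0.387,0.626,0]])

```text
time: 1.35
tool_pos: [0.6525, 0.2273, 0.199]
tool_rot: [-2.937, 1.569, -2.875]
contact_force: [-0.5, -0.0, -0.0]
opening: 0.0924
```

Emit:
move_arm(increments=[[0,0,0,0]])

```text
time: 1.48
tool_pos: [0.6525, 0.2266, 0.1978]
tool_rot: [-2.812, 1.568, -2.752]
contact_force: [-1.4, 0.6, -0.4]
opening: 0.0919
```

```bash
python3 -c "
from h import *
go([.6522,.2278],.064,TY)"
```

```text
t 1.48 pos [0.6525 0.2266 0.1978] axisx [-0.002 -0.001 -1.   ] y [-0.06   0.998 -0.001] z [ 0.998  0.06  -0.003] inc [0.3345 0.0034 0.0004] twist -0.0042 deg -0.3 q6 -1.407 F [-1.43  0.61 -0.4 ] M [ 0.04  0.07 -0.  ] open 0.0919
```

Emit:
move_arm(increments=[[0.1,0.003,0,0],[0.2,0.003,0,0],[0.3,0.003,0,0],[0.334,0.003,0,0],[0.334,0.003,0,0]])

```text
time: 2.1
tool_pos: [0.65, 0.231, 0.0666]
tool_rot: [-3.14, 1.57, -3.076]
contact_force: [0.2, 0.5, 0.2]
opening: 0.0917
```

```bash
python3 -c "
from h import *
go([.6522,.2278],.064,TY)
im=robot.read_camera('scene')[:,:,::-1];crop('s',(290,190,160,150),5,'pics/a1.png',im)"
```

```text
t 2.1 pos [0.65   0.231  0.0666] axisx [-0.001 -0.    -1.   ] y [-0.065  0.998 -0.   ] z [ 0.998  0.065 -0.001] inc [ 0.0066 -0.0084  0.005 ] twist 0.0002 deg 0.0 q6 -1.405 F [0.21 0.54 0.16] M [-0.02  0.01 -0.01] open 0.0917
```

View pics/a1.png

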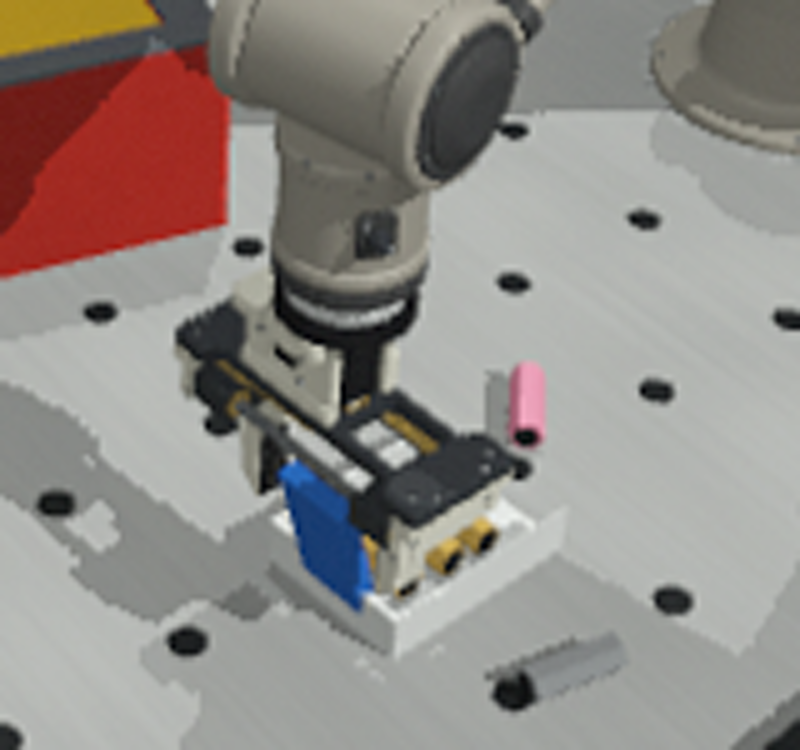

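```bash
python3 -c "
from h import *
u=np.array([np.cos(TY),np.sin(TY),0]);v=np.array([-u[1],u[0],0])
def T(x,y,z): return np.r_[T0,0]+x*u+y*v+np.array([0,0,z])
c=np.array([.650,.231,.0666])
for n,X in dict(fl=c+.046*v,fr=c-.046*v,flb=c+.065*v,ptopl=T(87+7,25,104)/1 if 0 else T(.094,.025,.104),ptopr=T(.094,-.025,.104),g=T(.081,.025,.083)).items(): print(n,((proj('scene',X)[0]-[290,190])*5).round())
"
```

```text
fl [387. 580.]
fr [275. 488.]
flb [411. 600.]
ptopl [340. 519.]
ptopr [278. 468.]
g [355. 535.]
```

Emit:
move_arm(increments=[[0.006,-0.004,0.003,0],[0.006,-0.004,0.003,0]])

```text
time: 2.4
tool_pos: [0.6526, 0.229, 0.0656]
tool_rot: [0.209, 1.569, 0.273]
contact_force: [-0.6, 0.2, 0.7]
opening: 0.0917
```

```bash
python3 -c "
from h import *
go([.6522,.2278],.064,TY)"
```

```text
t 2.4 pos [0.6526 0.229  0.0656] axisx [ 0.002  0.001 -1.   ] y [-0.064  0.998  0.   ] z [0.998 0.064 0.002] inc [ 0.004  -0.0029 -0.0011] twist -0.0006 deg -0.0 q6 -1.408 F [-0.6   0.2   0.73] M [0.   0.03 0.  ] open 0.0917
```

Emit:
move_arm(increments=[[0,0,0,0],[0,0,0,0],[0,0,0,0],[0,0,0,0],[0,0,0,0]], gripper=1, squeeze=8)

```text
time: 3.02
tool_pos: [0.6519, 0.2291, 0.0643]
tool_rot: [1.119, 1.571, 1.183]
contact_force: [0.5, 1.5, 0.2]
opening: 0.0498
```

Emit:
move_arm(increments=[[0,0,0,0],[0,0,0,0]])

```text
time: 3.28
tool_pos: [0.6519, 0.229, 0.0643]
tool_rot: [1.484, 1.571, 1.548]
contact_force: [0.5, 0.6, 0.4]
opening: 0.05
```

Gripped at 50 mm, the plate's width. Next I pivot the tray about its lip with the light grip, starting with half the tilt.

Emit:
move_arm(increments=[[-0.02,0,-0.012,0],[-0.04,0,-0.025,0],[-0.06,0,-0.04,0],[-0.08,0,-0.056,0],[-0.08,0,-0.056,0]])

```text
time: 3.9
tool_pos: [0.6295, 0.2278, 0.0976]
tool_rot: [0.348, 1.569, 0.412]
contact_force: [1.2, 0.7, -2.6]
opening: 0.05
```

```bash
python3 -c "
from h import *
go([.6522,.2278],.064,TY)
im=robot.read_camera('scene')[:,:,::-1];crop('s',(290,190,160,150),5,'pics/a2.png',im)"
```

```text
t 3.9 pos [0.6295 0.2278 0.0976] axisx [ 0.001  0.001 -1.   ] y [-0.064  0.998  0.001] z [0.998 0.064 0.001] inc [ 0.0841 -0.0037  0.0566] twist -0.0003 deg -0.0 q6 -1.402 F [ 1.17  0.71 -2.57] M [0.02 0.08 0.01] open 0.05
```

View pics/a2.png

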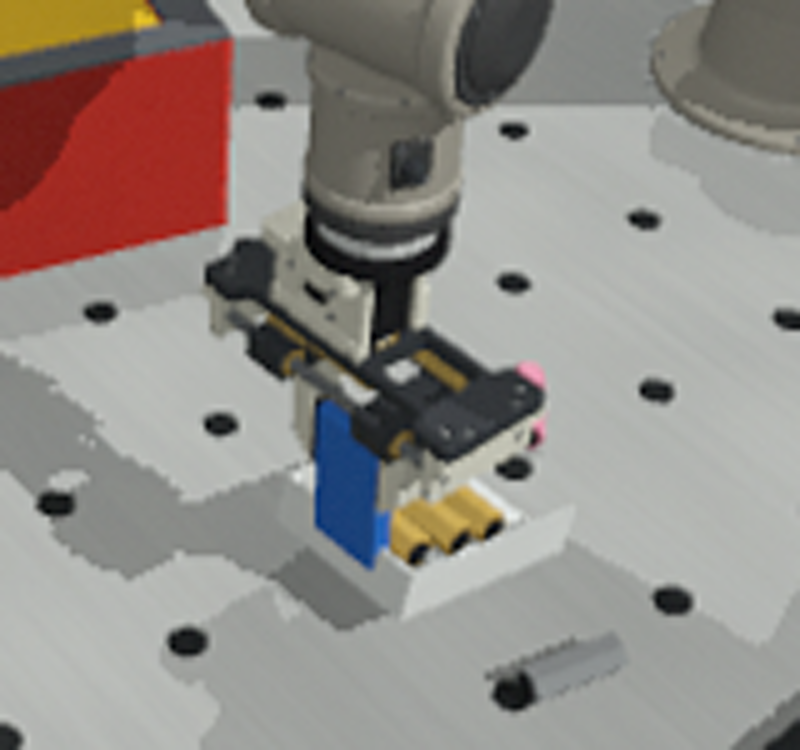

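Emit:
move_arm(increments=[[-0.011,0,-0.011,0],[-0.022,0,-0.022,0],[-0.034,0,-0.034,0],[-0.045,0,-0.048,0],[-0.055,0,-0.06,0]])

```text
time: 4.58
tool_pos: [0.6052, 0.226, 0.1187]
tool_rot: [0.946, 1.571, 1.01]
contact_force: [0.8, -0.6, -4.0]
opening: 0.0501
```

Emit:
move_arm(increments=[[0,0,0,0],[0,0,0,0],[0,0,0,0],[0,0,0,0]], squeeze=60)

```text
time: 5.08
tool_pos: [0.6055, 0.2261, 0.1182]
tool_rot: [2.886, 1.57, 2.95]
contact_force: [-1.1, -0.2, -2.0]
opening: 0.0495
```

```bash
python3 -c "
from h import *
go([.6522,.2278],.064,TY)
im=robot.read_camera('scene')[:,:,::-1];crop('s',(290,190,160,150),5,'pics/a3.png',im)"
```

```text
t 5.08 pos [0.6055 0.2261 0.1182] axisx [-0.001  0.    -1.   ] y [-0.064  0.998  0.   ] z [ 0.998  0.064 -0.001] inc [ 0.1355 -0.0031  0.1169] twist -0.0005 deg -0.0 q6 -1.396 F [-1.08 -0.17 -2.02] M [ 0.08  0.45 -0.05] open 0.0495
```

View pics/a3.png

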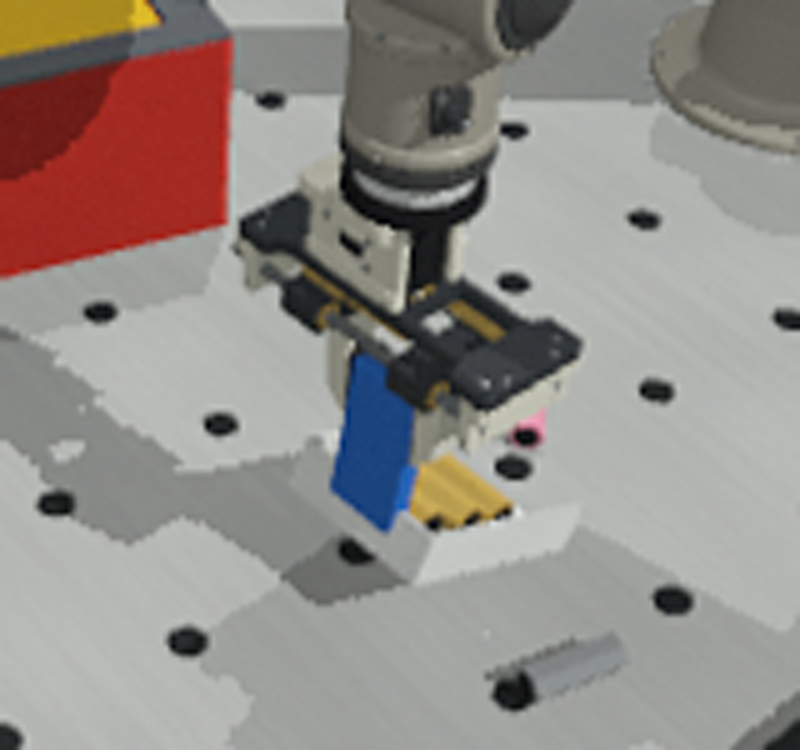

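Emit:
move_arm(increments=[[-0.01,0,0,0],[-0.03,0,0,0],[-0.06,0,0,0],[-0.08,0,0,0],[-0.08,0,0,0]])

```text
time: 5.75
tool_pos: [0.6062, 0.2261, 0.1516]
tool_rot: [0.195, 1.568, 0.259]
contact_force: [0.7, 0.2, -5.3]
opening: 0.0493
```

```bash
python3 -c "
from h import *
go([.6522,.2278],.064,TY)
im=robot.read_camera('scene')[:,:,::-1];crop('s',(290,190,160,150),5,'pics/a4.png',im)
im=robot.read_camera('top')[:,:,::-1];crop('s',(180,200,120,120),5,'pics/a4t.png',im)"
```

```text
t 5.75 pos [0.6062 0.2261 0.1516] axisx [ 0.002  0.001 -1.   ] y [-0.064  0.998  0.   ] z [0.998 0.064 0.002] inc [ 0.2192 -0.0033  0.1145] twist -0.0004 deg -0.0 q6 -1.396 F [ 0.65  0.24 -5.27] M [ 0.05 -0.17 -0.  ] open 0.0493
```

View pics/a4.png

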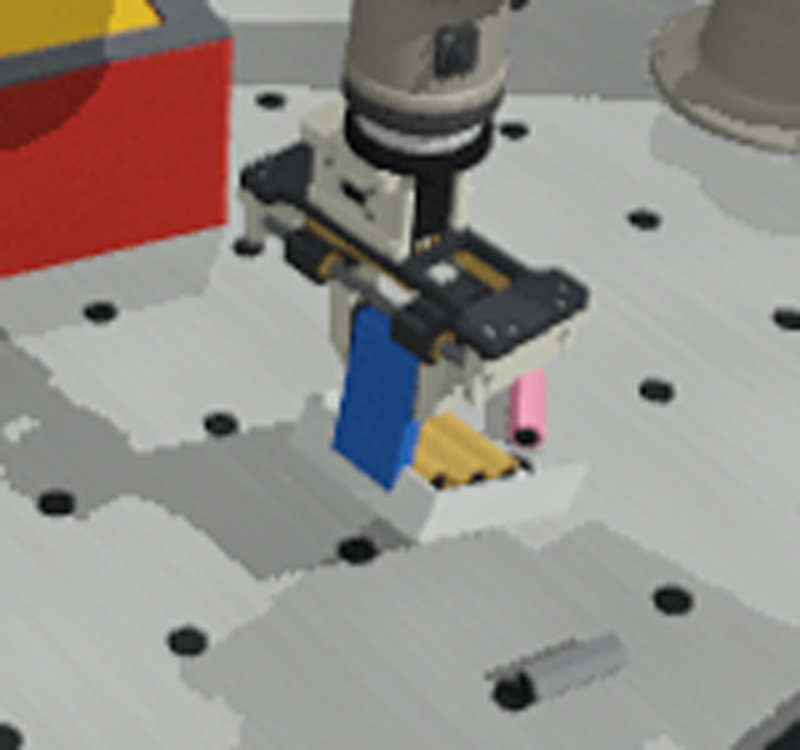

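View pics/a4t.png

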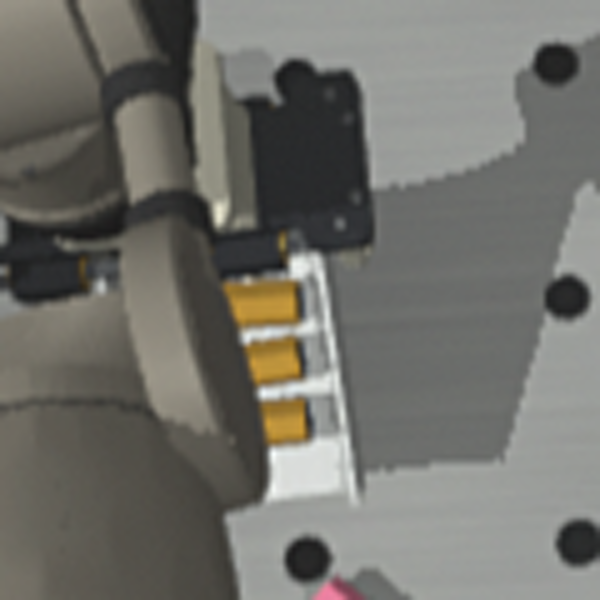

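Emit:
move_arm(increments=[[-0.04,0,0,0],[-0.1,0,0,0],[-0.19,-0.02,0,0],[-0.28,-0.06,0,0],[-0.36,-0.11,0,0]])

```text
time: 6.48
tool_pos: [0.6084, 0.182, 0.2968]
tool_rot: [0.202, 1.569, 0.267]
contact_force: [0.4, -0.4, -3.6]
opening: 0.0496
```

Emit:
move_arm(increments=[[-0.02,-0.06,0,0],[-0.02,-0.12,0,0],[-0.02,-0.18,0,0],[-0.02,-0.24,0,0],[-0.02,-0.3,0,0]])

```text
time: 7.1
tool_pos: [0.616, 0.0616, 0.3033]
tool_rot: [0.081, 1.57, 0.145]
contact_force: [0.0, -0.0, -4.3]
opening: 0.0497
```

```bash
python3 -c "
from h import *
go([.6103,-.2353],.305,BY)"
```

```text
t 7.1 pos [0.616  0.0616 0.3033] axisx [ 0.001  0.    -1.   ] y [-0.064  0.998  0.   ] z [0.998 0.064 0.001] inc [-0.0043 -0.7398 -0.0619] twist 0.2846 deg 17.1 q6 -1.659 F [ 0.05 -0.05 -4.33] M [ 0.02 -0.19 -0.04] open 0.0497
```

Emit:
move_arm(increments=[[0,-0.06,-0.004,0.02],[0,-0.12,-0.008,0.045],[0,-0.18,-0.012,0.07],[0,-0.24,-0.018,0.1],[0,-0.3,-0.024,0.13]])

```text
time: 7.72
tool_pos: [0.6141, -0.0588, 0.3033]
tool_rot: [0.069, 1.57, -0.004]
contact_force: [0.6, 0.1, -5.8]
opening: 0.0495
```

```bash
python3 -c "
from h import *
go([.6103,-.2353],.305,BY)"
```

```text
t 7.72 pos [ 0.6141 -0.0588  0.3033] axisx [ 0.001 -0.    -1.   ] y [0.073 0.997 0.   ] z [ 0.997 -0.073  0.001] inc [-0.0044 -0.4408  0.0227] twist 0.1536 deg 9.2 q6 -1.717 F [ 0.64  0.07 -5.79] M [-0.03 -0.15 -0.04] open 0.0495
```

Emit:
move_arm(increments=[[0,-0.06,0.004,0.03],[0,-0.12,0.008,0.06],[0,-0.18,0.012,0.09],[0,-0.24,0.016,0.12],[0,-0.3,0.02,0.15]])

```text
time: 8.35
tool_pos: [0.6136, -0.1797, 0.3025]
tool_rot: [0.793, 1.571, 0.562]
contact_force: [0.0, 0.5, -5.4]
opening: 0.0498
```

```bash
python3 -c "
from h import *
go([.6103,-.2353],.305,BY)"
```

```text
t 8.35 pos [ 0.6136 -0.1797  0.3025] axisx [ 0.  0. -1.] y [0.229 0.973 0.   ] z [ 0.973 -0.229  0.   ] inc [-0.0064 -0.1371  0.0239] twist 0.0028 deg 0.2 q6 -1.745 F [ 0.04  0.47 -5.44] M [-0.06 -0.19 -0.03] open 0.0498
```

Emit:
move_arm(increments=[[0,-0.055,0.01,0.003],[0,-0.1,0.02,0.003],[0,-0.13,0.024,0.003],[0,-0.137,0.024,0.003],[0,-0.137,0.024,0.003]])

```text
time: 8.98
tool_pos: [0.6105, -0.2335, 0.3023]
tool_rot: [1.827, 1.57, 1.595]
contact_force: [-0.5, 0.2, -4.8]
opening: 0.0498
```

```bash
python3 -c "
from h import *
go([.6103,-.2353],.305,BY)
im=robot.read_camera('scene')[:,:,::-1];crop('s',(220,100,160,150),5,'pics/b1.png',im)
im=robot.read_camera('top')[:,:,::-1];crop('s',(340,170,160,150),5,'pics/b1t.png',im)"
```

```text
t 8.97 pos [ 0.6105 -0.2335  0.3023] axisx [-0.     0.001 -1.   ] y [0.23  0.973 0.   ] z [ 0.973 -0.23  -0.   ] inc [-0.0068 -0.0046  0.0006] twist 0.0019 deg 0.1 q6 -1.821 F [-0.51  0.16 -4.84] M [-0.01 -0.14  0.04] open 0.0498
```

View pics/b1.png

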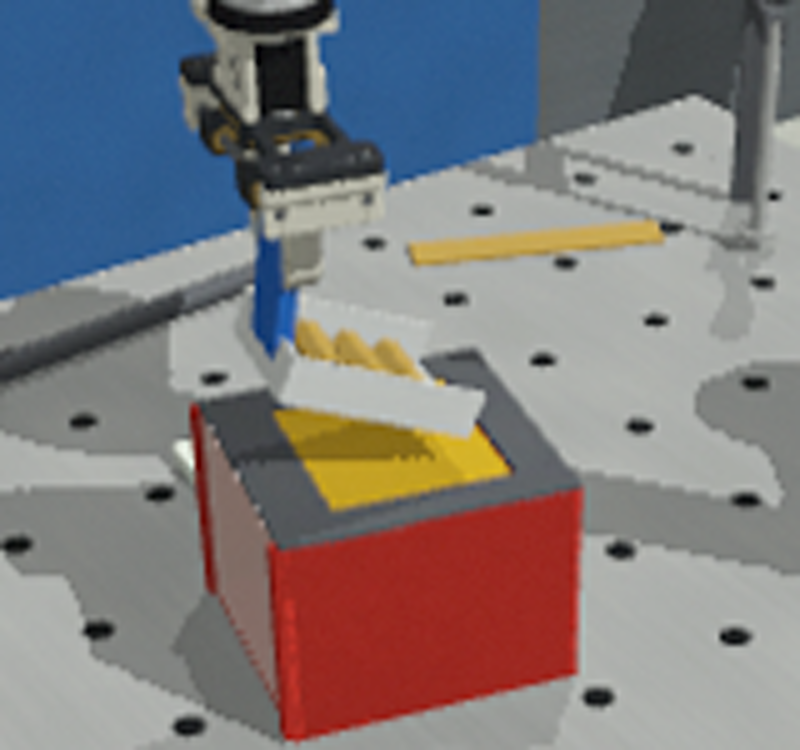

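View pics/b1t.png

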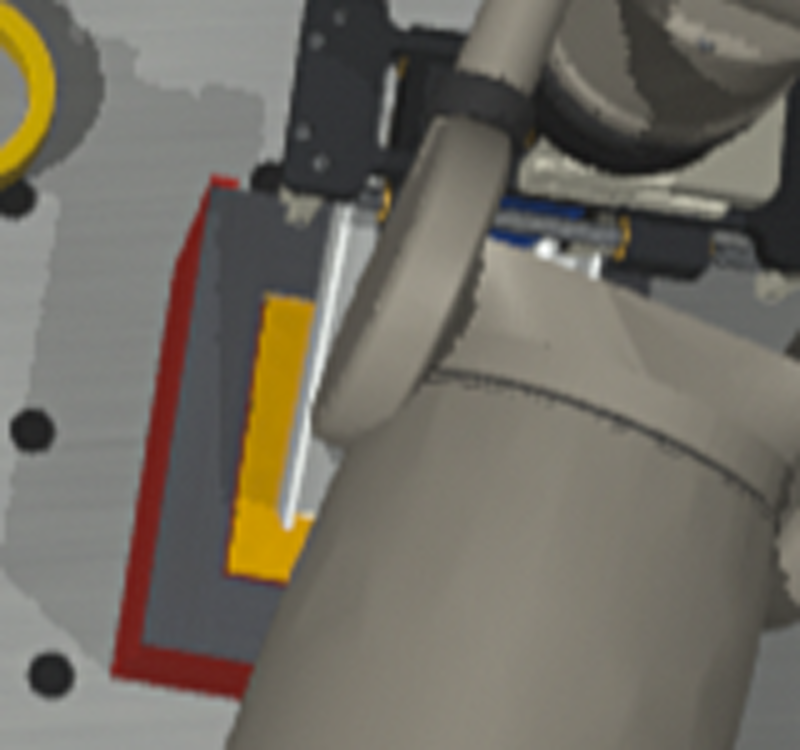

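```bash
cat >> h.py <<'E'
def onplane(n,uv,yb):
    p=robot.camera_params(n);R=np.array(p["R"]);c=-R.T@np.array(p["t"])
    d=R.T@np.array([(uv[0]-p["cx"])/p["fx"],(uv[1]-p["cy"])/p["fy"],1])
    nn=np.array([-np.sin(BY),np.cos(BY),0]);s=(yb-nn@(c-np.r_[B0,0]))/(nn@d);X=c+s*d
    return inbin(X)
def inbin(X):
    X=np.asarray(X)-np.r_[B0,0];return np.array([X[0]*np.cos(BY)+X[1]*np.sin(BY),-X[0]*np.sin(BY)+X[1]*np.cos(BY),X[2]])
E
python3 -c "
from h import *
for q in((470,437),(485,395),(283,403),(295,345)): print(q,onplane('scene',np.array(q)/5+[219.9,99.9],.052).round(4))
print(inbin([.6105,-.2335,.3023]))"
```

```text
(470, 437) [-0.0397  0.052   0.1814]
(485, 395) [-0.0505  0.052   0.2112]
(283, 403) [0.0873 0.052  0.2347]
(295, 345) [0.0771 0.052  0.2742]
[0.06381122 0.00183816 0.3023    ]
```

Emit:
move_arm(increments=[[0.03,-0.004,0,0],[0.06,-0.004,0,0],[0.09,-0.004,0,0],[0.12,-0.004,0,0],[0.14,-0.004,0,0]])

```text
time: 9.7
tool_pos: [0.6099, -0.2353, 0.2453]
tool_rot: [2.902, 1.57, 2.67]
contact_force: [0.7, 0.2, -3.0]
opening: 0.0496
```

```bash
python3 -c "
from h import *
go([.6103,-.2353],.305,BY)
im=robot.read_camera('scene')[:,:,::-1];crop('s',(220,100,160,150),5,'pics/b2.png',im)"
```

```text
t 9.7 pos [ 0.6099 -0.2353  0.2453] axisx [-0.001  0.    -1.   ] y [0.23  0.973 0.   ] z [ 0.973 -0.23  -0.001] inc [-0.1491  0.0003  0.0008] twist 0.0016 deg 0.1 q6 -1.824 F [ 0.65  0.18 -3.  ] M [-0.05 -0.02 -0.  ] open 0.0496
```

View pics/b2.png

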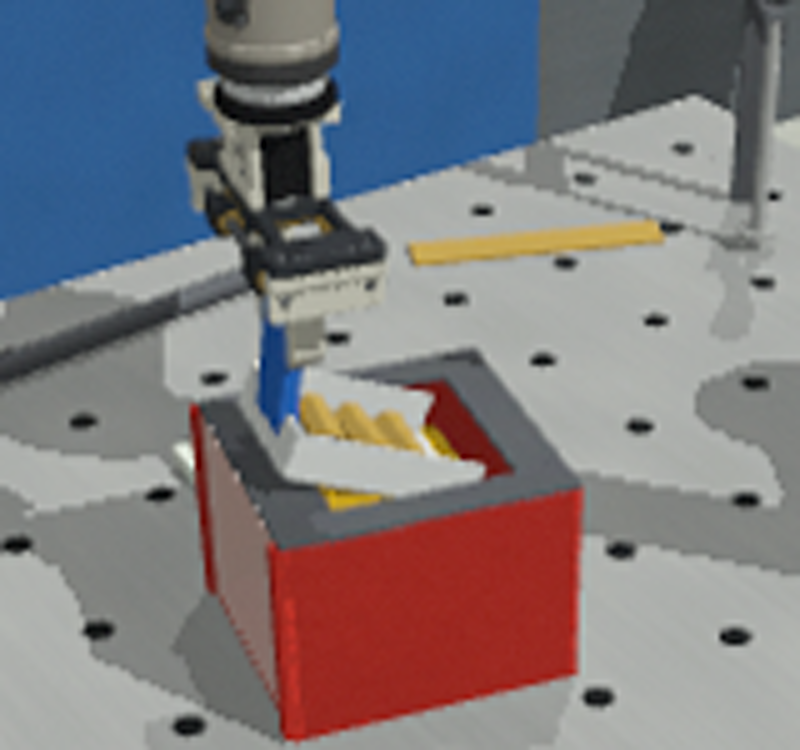

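Emit:
move_arm(increments=[[0,0,-0.015,0],[0,0,-0.03,0],[0,0,-0.045,0],[0,0,-0.045,0]], squeeze=30)

```text
time: 10.25
tool_pos: [0.5931, -0.2315, 0.2475]
tool_rot: [-0.152, 1.567, -0.385]
contact_force: [4.3, -1.6, -2.0]
opening: 0.0498
```

```bash
python3 -c "
from h import *
go([.6103,-.2353],.305,BY)
im=robot.read_camera('scene')[:,:,::-1];crop('s',(220,100,160,150),5,'pics/b3.png',im)"
```

```text
t 10.25 pos [ 0.5931 -0.2315  0.2475] axisx [ 0.003 -0.001 -1.   ] y [ 0.23   0.973 -0.001] z [ 0.973 -0.23   0.003] inc [-0.1437  0.0007  0.0446] twist 0.0013 deg 0.1 q6 -1.831 F [ 4.34 -1.64 -1.97] M [-0.22 -0.71 -0.12] open 0.0498
```

View pics/b3.png

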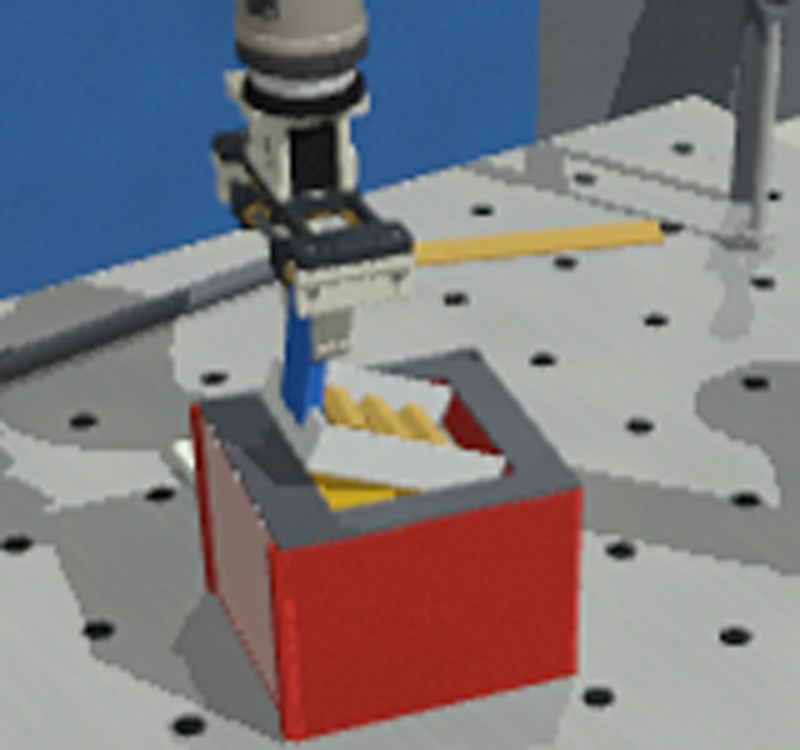

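Emit:
move_arm(increments=[[-0.006,0,-0.02,0],[-0.012,0,-0.04,0],[-0.018,0,-0.06,0],[-0.025,0,-0.08,0],[-0.025,0,-0.08,0]], squeeze=25)

```text
time: 10.92
tool_pos: [0.5607, -0.2237, 0.2568]
tool_rot: [3.08, 1.57, 2.848]
contact_force: [0.2, 0.5, -1.7]
opening: 0.0501
```

```bash
python3 -c "
from h import *
go([.6103,-.2353],.305,BY)
im=robot.read_camera('scene')[:,:,::-1];crop('s',(220,100,160,150),5,'pics/b4.png',im)"
```

```text
t 10.93 pos [ 0.5607 -0.2237  0.2568] axisx [-0.  0. -1.] y [0.23  0.973 0.   ] z [ 0.973 -0.23  -0.   ] inc [-0.1206  0.0003  0.1273] twist 0.0015 deg 0.1 q6 -1.845 F [ 0.25  0.55 -1.7 ] M [-0.06 -0.04 -0.04] open 0.0501
```

View pics/b4.png

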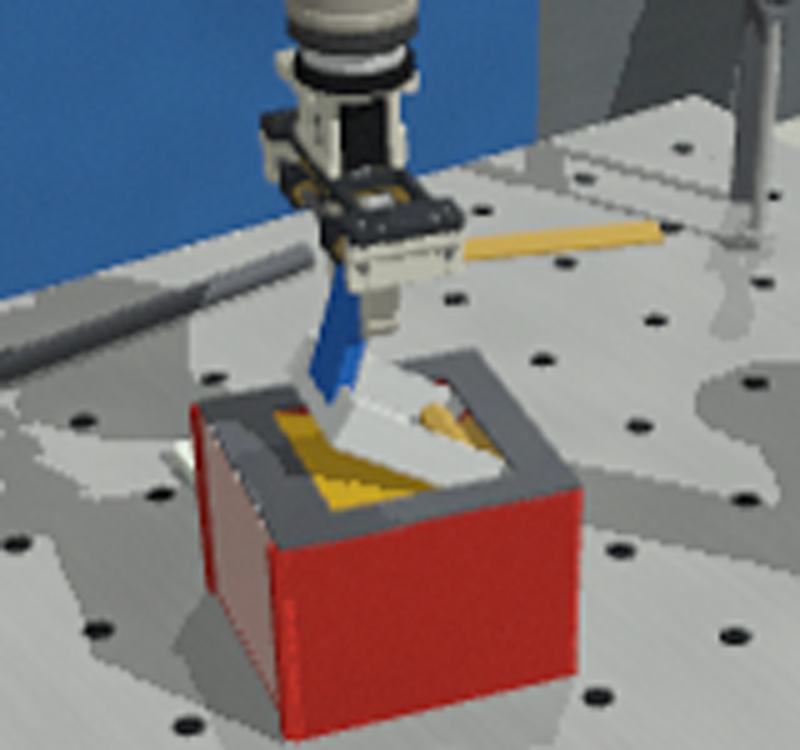

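Emit:
move_arm(increments=[[0.01,0,0.015,0],[0.025,0,0.03,0],[0.045,0,0.03,0],[0.065,0,0.03,0],[0.065,0,0.03,0]], squeeze=60)

```text
time: 11.6
tool_pos: [0.5725, -0.2264, 0.2292]
tool_rot: [2.908, 1.568, 2.676]
contact_force: [-0.7, 0.8, -1.4]
opening: 0.0495
```

```bash
python3 -c "
from h import *
go([.6103,-.2353],.305,BY)
im=robot.read_camera('scene')[:,:,::-1];crop('s',(220,100,160,150),5,'pics/b5.png',im)"
```

```text
t 11.6 pos [ 0.5725 -0.2264  0.2292] axisx [-0.002  0.001 -1.   ] y [0.23  0.973 0.001] z [ 0.973 -0.23  -0.002] inc [-0.1898  0.0002  0.0965] twist 0.0016 deg 0.1 q6 -1.839 F [-0.67  0.79 -1.4 ] M [ 0.13  0.62 -0.05] open 0.0495
```

View pics/b5.png

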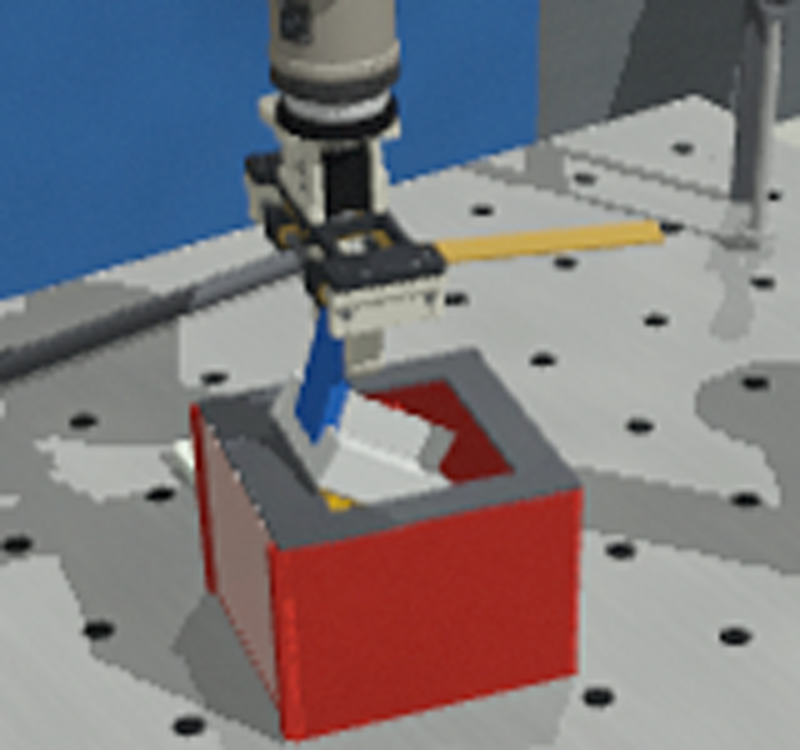

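Emit:
move_arm(increments=[[-0.02,0,0.01,0],[-0.05,0,0.02,0],[-0.09,0,0.03,0],[-0.13,0,0.03,0],[-0.17,0,0.03,0]])

```text
time: 12.28
tool_pos: [0.5856, -0.2296, 0.3002]
tool_rot: [-0.12, 1.568, -0.352]
contact_force: [0.5, -0.6, -3.9]
opening: 0.0495
```

Emit:
move_arm(increments=[[-0.06,0,0.02,0],[-0.12,0,0.04,0],[-0.14,0,0.04,0],[-0.14,0,0.04,0]])

```text
time: 12.78
tool_pos: [0.6006, -0.2331, 0.3547]
tool_rot: [-0.099, 1.569, -0.331]
contact_force: [0.6, -0.0, -3.1]
opening: 0.0499
```

```bash
python3 -c "
from h import *
go([.6103,-.2353],.305,BY)
im=robot.read_camera('scene')[:,:,::-1];crop('s',(220,90,160,150),5,'pics/b6.png',im)"
```

```text
t 12.78 pos [ 0.6006 -0.2331  0.3547] axisx [ 0.001 -0.    -1.   ] y [ 0.23   0.973 -0.   ] z [ 0.973 -0.23   0.001] inc [0.1244 0.0004 0.0248] twist 0.0017 deg 0.1 q6 -1.828 F [ 0.64 -0.01 -3.12] M [ 0.01 -0.03 -0.02] open 0.0499
```

View pics/b6.png

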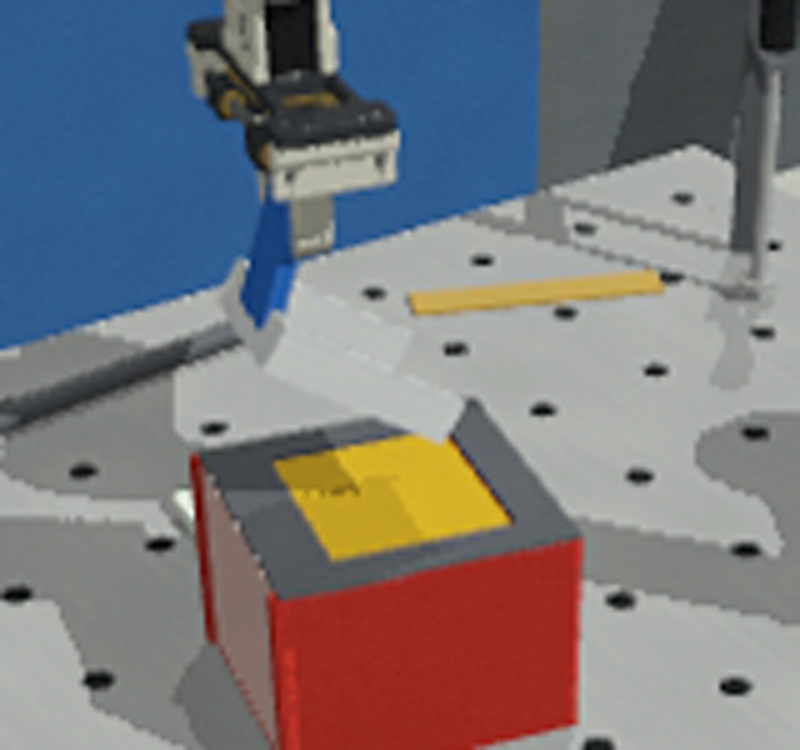

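```bash
python3 -c "
from h import *
for q in((440,442),(265,370)): print(q,onplane('scene',np.array(q)/5+[219.9,89.9],.052).round(4))
print(inbin([.6006,-.2331,.3547]))
go([.6055,.2261],.3,TY)"
```

```text
(440, 442) [-0.0189  0.052   0.2201]
(265, 370) [0.0953 0.052  0.2952]
[ 5.40880348e-02 -6.70363416e-05  3.54700000e-01]
t 12.82 pos [ 0.6002 -0.233   0.3539] axisx [-0.  0. -1.] y [0.23  0.973 0.   ] z [ 0.973 -0.23  -0.   ] inc [ 0.1351  1.1199 -0.2513] twist -0.2834 deg -17.0 q6 -1.828 F [ 0.15 -0.39 -3.88] M [-0.    0.03 -0.01] open 0.0494
```

Emit:
move_arm(increments=[[0,0.06,0,-0.03],[0,0.15,0,-0.06],[0,0.25,0,-0.1],[0,0.35,0,-0.15],[0,0.45,-0.03,-0.2]])

```text
time: 13.45
tool_pos: [0.6302, -0.0527, 0.353]
tool_rot: [2.569, 1.569, 2.55]
contact_force: [0.6, -0.7, -3.0]
opening: 0.05
```

```bash
python3 -c "
from h import *
go([.6055,.2261],.3,TY)"
```

```text
t 13.45 pos [ 0.6302 -0.0527  0.353 ] axisx [-0.002  0.001 -1.   ] y [0.02  1.    0.001] z [ 1.    -0.02  -0.002] inc [ 0.1334  0.6954 -0.0751] twist -0.0803 deg -4.8 q6 -1.756 F [ 0.56 -0.73 -2.98] M [ 0.    0.   -0.01] open 0.05
```

Emit:
move_arm(increments=[[0,0.12,-0.02,-0.03],[0,0.25,-0.05,-0.06],[0,0.38,-0.08,-0.08],[0,0.5,-0.1,-0.08],[0,0.6,-0.11,-0.08]])

```text
time: 14.08
tool_pos: [0.5901, 0.1888, 0.3539]
tool_rot: [2.64, 1.57, 2.703]
contact_force: [0.7, 0.6, -4.4]
opening: 0.0493
```

```bash
python3 -c "
from h import *
go([.585,.2255],.16,TY)"
```

```text
t 14.07 pos [0.5901 0.1888 0.3539] axisx [-0.001  0.001 -1.   ] y [-0.064  0.998  0.001] z [ 0.998  0.064 -0.001] inc [ 0.4848  0.092  -0.0064] twist -0.0009 deg -0.1 q6 -1.449 F [ 0.69  0.57 -4.41] M [ 0.03 -0.05  0.03] open 0.0493
```

Emit:
move_arm(increments=[[0.05,0.06,-0.006,0],[0.15,0.09,-0.006,0],[0.27,0.092,-0.006,0],[0.38,0.092,-0.006,0],[0.45,0.092,-0.006,0]])

```text
time: 14.7
tool_pos: [0.5848, 0.2232, 0.1712]
tool_rot: [-3.08, 1.566, -3.018]
contact_force: [0.1, 0.4, -3.4]
opening: 0.0499
```

```bash
python3 -c "
from h import *
robot.read_camera('top')
go([.585,.2255],.145,TY)
im=robot.read_camera('scene')[:,:,::-1];crop('s',(300,190,160,150),5,'pics/c1.png',im)"
```

```text
t 14.75 pos [0.5834 0.2227 0.1677] axisx [-0.01  -0.002 -1.   ] y [-0.062  0.998 -0.001] z [ 0.998  0.062 -0.01 ] inc [0.0568 0.0067 0.005 ] twist -0.002 deg -0.1 q6 -1.392 F [-0.61  0.53 -6.91] M [-0.01  0.07  0.05] open 0.0498
```

View pics/c1.png

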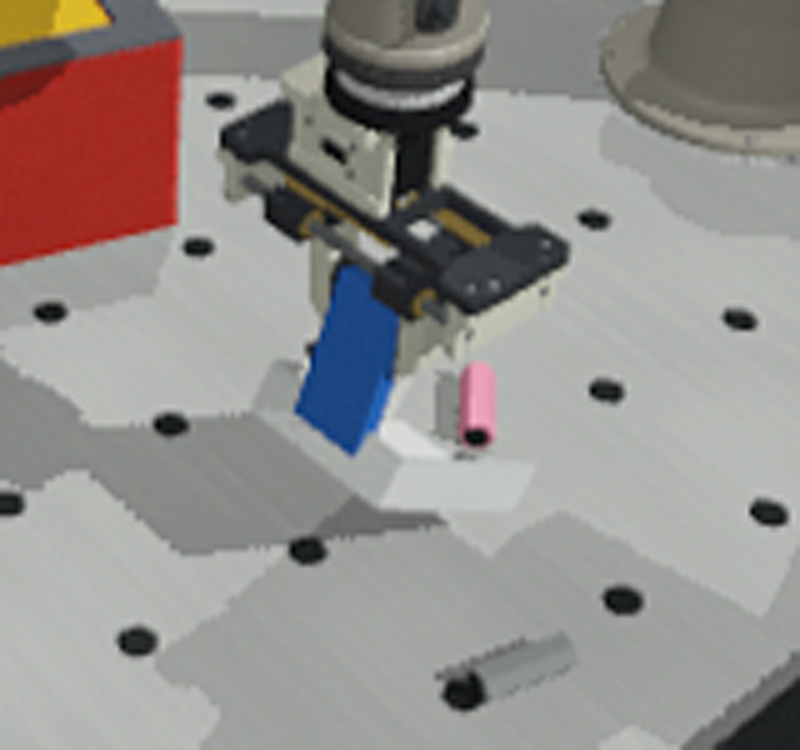

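Emit:
move_arm(increments=[[0.02,0,0,0],[0.04,0,0,0],[0.06,0,0,0],[0.075,0,0,0],[0.075,0,0,0]])

```text
time: 15.42
tool_pos: [0.5867, 0.2223, 0.1438]
tool_rot: [-3.041, 1.57, -2.98]
contact_force: [0.4, 0.1, -3.1]
opening: 0.0497
```

```bash
python3 -c "
from h import *
go([.585,.2255],.135,TY)"
```

```text
t 15.43 pos [0.5867 0.2223 0.1438] axisx [-0.001 -0.    -1.   ] y [-0.061  0.998 -0.   ] z [ 0.998  0.061 -0.001] inc [ 0.022   0.0084 -0.0038] twist -0.0035 deg -0.2 q6 -1.392 F [ 0.38  0.08 -3.1 ] M [ 0.07  0.   -0.  ] open 0.0497
```

Emit:
move_arm(increments=[[0.008,0,0,0],[0.016,0,0,0],[0.022,0,0,0],[0.022,0,0,0]])

```text
time: 15.92
tool_pos: [0.587, 0.2224, 0.1354]
tool_rot: [2.228, 1.571, 2.289]
contact_force: [1.1, 0.4, -3.9]
opening: 0.0494
```

```bash
python3 -c "
from h import *
go([.585,.2255],.135,TY)
im=robot.read_camera('scene')[:,:,::-1];crop('s',(300,190,160,150),5,'pics/c2.png',im)"
```

```text
t 15.93 pos [0.587  0.2224 0.1354] axisx [-0.  0. -1.] y [-0.061  0.998  0.   ] z [ 0.998  0.061 -0.   ] inc [ 0.0011  0.0081 -0.0045] twist -0.0035 deg -0.2 q6 -1.392 F [ 1.1   0.43 -3.91] M [ 0.05 -0.06  0.02] open 0.0494
```

View pics/c2.png

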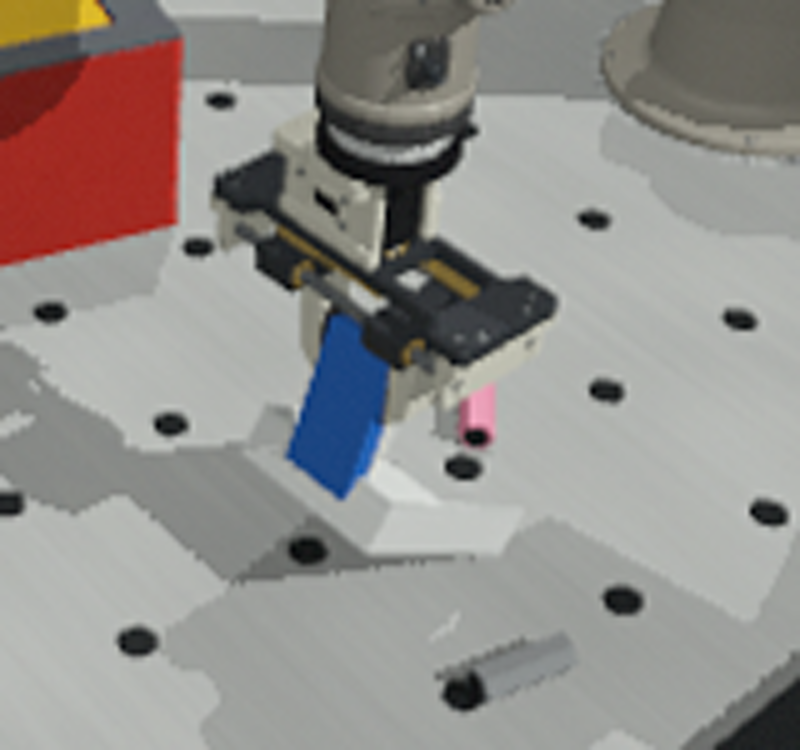

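Emit:
move_arm(increments=[[0.004,0,0,0],[0.004,0,0,0],[0.004,0,0,0]], squeeze=8)

```text
time: 16.35
tool_pos: [0.5878, 0.2225, 0.1348]
tool_rot: [0.161, 1.568, 0.222]
contact_force: [3.6, -0.0, 2.5]
opening: 0.05
```

Emit:
move_arm(increments=[[0.012,0,0.023,0],[0.026,0,0.046,0],[0.042,0,0.067,0],[0.058,0,0.088,0],[0.058,0,0.088,0]])

```text
time: 16.98
tool_pos: [0.6218, 0.2243, 0.109]
tool_rot: [-3.009, 1.568, -2.948]
contact_force: [-0.5, 0.4, -3.9]
opening: 0.0499
```

```bash
python3 -c "
from h import *
go([.652,.2278],.064,TY)
im=robot.read_camera('scene')[:,:,::-1];crop('s',(300,190,160,150),5,'pics/c3.png',im)"
```

```text
t 16.98 pos [0.6218 0.2243 0.109 ] axisx [-0.003 -0.001 -1.   ] y [-0.061  0.998 -0.   ] z [ 0.998  0.061 -0.003] inc [0.1124 0.0043 0.0761] twist -0.0037 deg -0.2 q6 -1.401 F [-0.5   0.44 -3.91] M [ 0.   -0.07  0.  ] open 0.0499
```

View pics/c3.png

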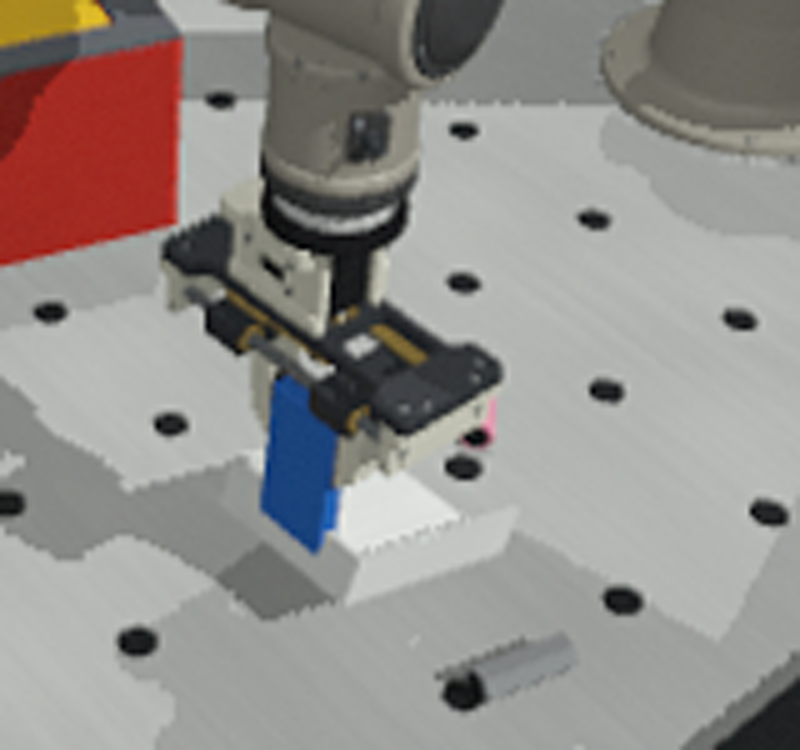

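Emit:
move_arm(increments=[[0.018,0,0.02,0],[0.036,0,0.038,0],[0.056,0,0.055,0],[0.077,0,0.072,0],[0.095,0,0.086,0]])

```text
time: 17.65
tool_pos: [0.6567, 0.2266, 0.0719]
tool_rot: [3.123, 1.57, -3.1]
contact_force: [-0.9, 0.3, -2.0]
opening: 0.0504
```

Emit:
move_arm(increments=[[0.005,0,0.004,0],[0.01,0,0.008,0],[0.013,0,0.01,0],[0.013,0,0.01,0]])

```text
time: 18.15
tool_pos: [0.6607, 0.2269, 0.068]
tool_rot: [0.145, 1.57, 0.206]
contact_force: [-1.3, -0.9, -0.6]
opening: 0.0503
```

```bash
python3 -c "
from h import *
go([.652,.2278],.064,TY)
im=robot.read_camera('scene')[:,:,::-1];crop('s',(300,190,160,150),5,'pics/c4.png',im)"
```

```text
t 18.15 pos [0.6607 0.2269 0.068 ] axisx [ 0.001  0.    -1.   ] y [-0.061  0.998  0.   ] z [0.998 0.061 0.001] inc [ 0.01    0.0035 -0.0215] twist -0.0033 deg -0.2 q6 -1.411 F [-1.31 -0.92 -0.64] M [-0.01  0.16 -0.  ] open 0.0503
```

View pics/c4.png

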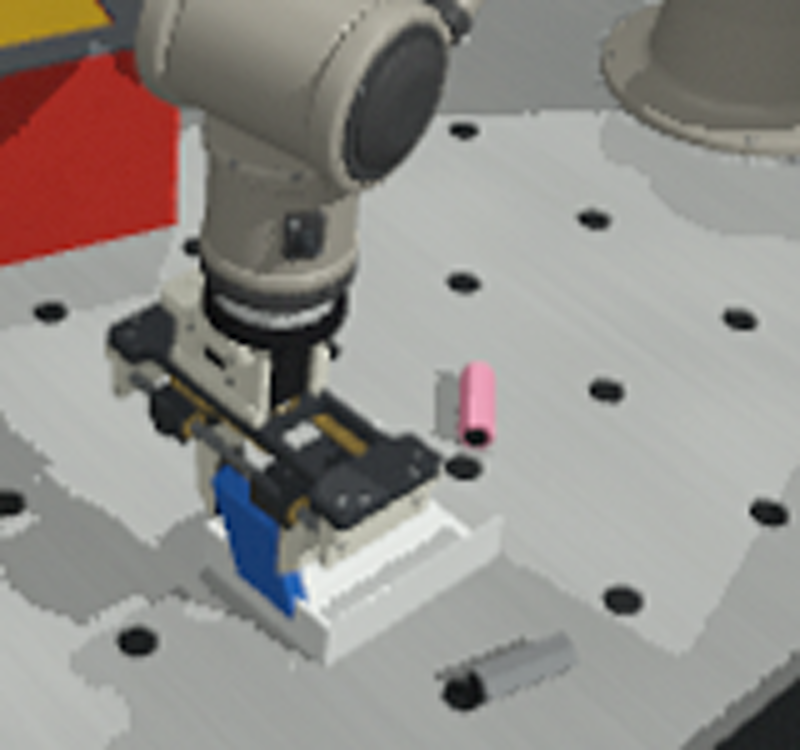

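Emit:
move_arm(increments=[[0.004,0,0.002,0],[0.007,0,0.003,0],[0.01,0,0.003,0],[0.01,0,0.003,0],[0.01,0,0.003,0]], squeeze=4)

```text
time: 18.82
tool_pos: [0.6625, 0.227, 0.0648]
tool_rot: [0.14, 1.568, 0.201]
contact_force: [-0.7, -0.1, 5.6]
opening: 0.0497
```

Emit:
move_arm(increments=[[0,0,0,0],[0,0,0,0],[0,0,0,0],[0,0,0,0],[0,0,0,0]], gripper=0)

```text
time: 19.45
tool_pos: [0.6616, 0.2269, 0.0634]
tool_rot: [2.322, 1.571, 2.382]
contact_force: [-0.0, 0.8, -0.1]
opening: 0.091
```

Emit:
move_arm(increments=[[-0.05,0,0,0],[-0.12,0,0,0],[-0.25,0,0,0],[-0.4,0,0,0],[-0.4,0,0,0]])

```text
time: 20.08
tool_pos: [0.664, 0.2275, 0.2304]
tool_rot: [0.167, 1.559, 0.228]
contact_force: [-0.4, -0.4, -0.2]
opening: 0.092
```

```bash
python3 -c "
from h import *
go([.652,.2278],.064,TY)
im=robot.read_camera('scene')[:,:,::-1];crop('s',(220,160,200,180),4,'pics/c5.png',im)
cv2.imwrite('pics/c5f.png',im)
cv2.imwrite('pics/c5t.png',robot.read_camera('top')[:,:,::-1])"
```

```text
t 20.07 pos [0.664  0.2275 0.2304] axisx [ 0.012  0.003 -1.   ] y [-0.061  0.998  0.002] z [0.998 0.061 0.012] inc [ 0.4157  0.0017 -0.0349] twist -0.0033 deg -0.2 q6 -1.411 F [-0.45 -0.37 -0.17] M [ 0.01 -0.02 -0.  ] open 0.092
```

View pics/c5.png

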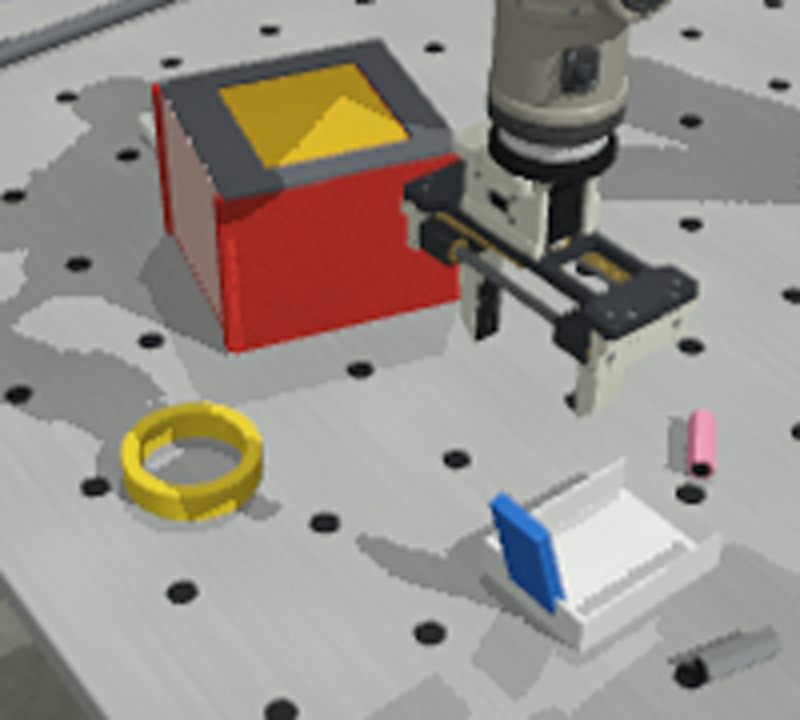

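View pics/c5t.png

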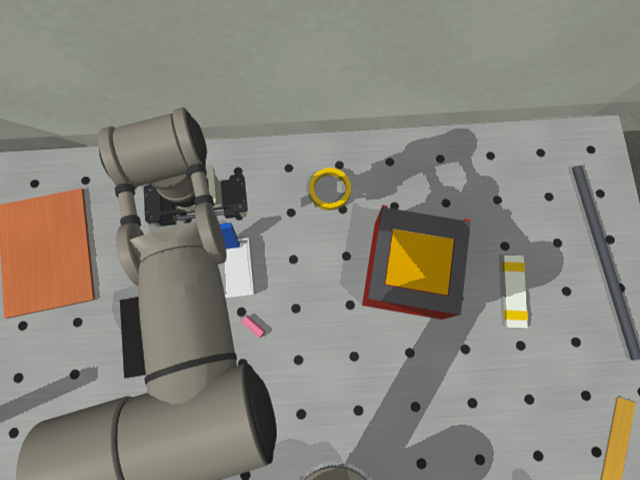

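The scene view shows the empty tray standing flat at crop (600,560). The flap is shut at (310,115), and no brass is visible outside the bin. In the top view the tape (330,188) and both bars are where they started. I'll let the arm settle and hand in.

Emit:
move_arm(increments=[[0,0,0,0],[0,0,0,0],[0,0,0,0]])

```text
time: 20.55
tool_pos: [0.6614, 0.2269, 0.2225]
tool_rot: [-3.037, 1.569, -2.976]
contact_force: [-0.7, 0.1, 0.4]
opening: 0.0916
```

```bash
python3 -c "
from h import *
print(robot.hand_in())"
```

```text
the job is handed in; nothing more can be done
None
```

The job is handed in at 20.6 s. All three offcuts went through the flap, and the empty tray is back on the table and released.

**What I did**
- The moves allow no tool tilt, so I pinched the plate by its 50 mm side edges and let the tray pivot about the jaw axis.
- I raised the grip with the lip resting on the table, which set the tilt to about 23°, then squeezed at 60 N and carried the tray over.
- I pressed the lip onto the flap, then pushed the tray walls against the opening's far (-x) edge to steepen the tilt to about 35°. All the offcuts slid out.
- I lifted the tray out, brought the lip down on the table, pivoted the tray flat under a light grip and let go.

**Last checks**
- **Offcuts:** the tray looks empty, the tool force was back to about 3–4 N (roughly the empty tray's weight), and no brass shows on the flap or table. I did not see the offcuts inside the bin directly.
- **Flap and tray:** the flap looks shut and the tray stands flat, about 1 cm from its starting spot.
- **Bystanders:** the tape and the white bar look unmoved. The black bar was partly hidden by the arm, but its visible end is in place.
- **Disagreement:** while setting the tray down, the last press gave about 5.6 N upward on the tool, a little firmer than intended. Nothing else disagreed.

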